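Inspect a microscope eyepiece against the lamp

ROBOT

A 7-joint arm with a two-finger parallel gripper is mounted at the origin on the work surface. World frame = base frame: x ahead of the robot, y to its left, z up, the work surface at z = 0. Lengths are in mm, angles in rad, forces in N, time in s.
With the tool pointing down it reaches from about 400 to 875 mm from the base axis. Payload 6.5 kg.
Tool frame: the origin (TCP) lies on the centre line of the jaws, within the pads' length; the fingertips stand 11 mm ahead of it and the grasp point (between the pads) lies 8 mm behind it; z points along the fingers, y is the line along which they close (so a half turn about z gives the same grasp; the last joint's range is limited). The gripper opens to 88 mm and grips with 3 to 60 N. Pads are 18 mm wide; open, the fingers measure 123 mm over their backs; the gripper's body (75 mm by 187 mm) begins 45 mm behind the grasp point.
Start: joints at [-1.28, 0.536, -0.004, 1.538, 0.003, 1.067, -0.071], TCP at [227.025, 609.057, 249.716] pointing down, gripper open.
Joint ranges: [-2.7, 2.7], [-0.37, 2.16], [-1.27, 1.26], [0.24, 2.4], [-1.31, 4.45], [0.19, 1.91], [-2.76, 2.76]. Speed limits (rad/s): [2.39, 2.39, 3.14, 3.14, 3.14, 3.14, 3.14].

INTERFACE

Orientations are given as a unit quaternion [w, x, y, z].
In Python, from rig import manip gives the robot as it stands. Calls block until the motion is done:
- manip.move_pose(position, orientation): joint-space move of the TCP to a pose.
- manip.line_to(position, orientation=None, speed=150, until_force=None): straight line of the TCP; orientation=None keeps the orientation; speed is the mean speed in mm/s. With until_force (N) it stops when the force on the tool has changed by that much, and returns True; else False.
- manip.set_joints(angles): joint-space move.
- manip.set_gripper(opening): finger opening in mm; the grip force is fixed at half the most; returns when the fingers have stopped.
- manip.hold(seconds).
- manip.inverse_kinematics(position, orientation): joint angles nearest the present ones, or None.
- manip.camera(name): name is "side" or "top" or "wrist"; returns a dict with "frame" (384x512x3 uint8, blue, green, red), "intrinsics" (3x3 intrinsics, pixels), "rvec" (rotation vector, rad) and "tvec" (3), from world to camera coordinates, as OpenCV has them; the wrist camera has in their place "mount" (4x4, takes a point from camera to tool coordinates, whose origin is the TCP and whose axes are the flange's). Camera axes: x right, y down, z forward; pixel columns grow to the right and rows downward; lengths in mm; the calibration is good to about 2 mm. A picture is of the moment at which its call begins: read the wrist's pose just before it. There is no depth.
A pose or a line that the arm cannot do raises manip.PlanningError and nothing moves.
- manip.hand_in(): hands the job in; it is judged then, once.
Readings, each from a call of its own:
- manip.current_clock(): time.
- manip.current_joint_positions(): joint angles.
- manip.current_joint_vel(): joint speeds.
- manip.current_effort(): joint torques, N m.
- manip.current_ee_pos(): TCP position.
- manip.current_tool_rot(): TCP orientation.
- manip.current_contact_force(): force on the tool from outside, world axes, zero at the start.
- manip.current_torque(): the same for the moment, N m.
- manip.current_grip_width(): finger opening in mm.
- manip.current_finger_force(): force on a finger pad.
Only numpy, scipy, OpenCV 4.12 (cv2) and the standard library are available. Lean on these libraries where they do the work, as an engineer would, in place of code of your own. Each camera call takes 0.05 s, during which the arm holds its last target. There are 200 camera calls.

TASK

Switch on the inspection lamp by pushing its red sprung plunger fully in and letting it come back out; then draw the orange-marked eyepiece up out of its holder and turn it so that its silver barrel points squarely at the middle of the lamp's tilted light panel, with the barrel's end about 6 cm in front of the panel and the eyepiece not touching the lamp at any time. Finish while holding it still there in the gripper - do not put it down or let go - and leave the blue-marked eyepiece, slide box, tin and bottle where they are.

Things in the scene. Friction and masses are not known exactly. Their poses are not given: they have to be found in the camera images.
- lamp: Fixed inspection lamp. White base 20 mm high, 130 (x) by 110 mm (y) about its origin, plus a foot (x -95 to -25 mm, out to y -160 mm) that carries the switch. Origin: on the work surface under the middle of the panel; x level, away from the lit side; y level, along the panel's width; z up. A post behind the panel (x 30 to 50 mm) is 88 mm high. Place and heading vary.
- panel: The lamp's square light panel, 110 x 110 mm, black frame 12 mm thick, pale lit face, leaning back 45 degrees so that the face looks up and towards the robot's side. Origin: centre of the lit face, 75 mm above the work surface. z: square out of the lit face (45 degrees upward, towards the lamp's -x); y level, along its width. Top edge 115 mm above the surface.
- switch_top (a point): Centre of the top face of the red round plunger (32 mm across) in its grey housing on the lamp's foot, 70 mm to the lamp's -x and 125 mm to its -y from the lamp's origin. 46 mm above the work surface when out, 36 mm when fully in (housing 48 mm across, its top at 32 mm). Pushed straight down.
- switch (a joint): Travel of the red plunger: 0 out, 0.010 m fully in. It springs back by itself; holding it fully in takes about 6 N, and it then meets a hard stop.
- holder: Fixed grey block, 70 mm (x) by 170 mm (y) by 45 mm high, origin at the centre of its underside, with two 25 mm through holes at y = -50 mm and +50 mm, in which the two eyepieces stand upright. Its place and heading change, and so does which hole has which eyepiece.
- eyepiece: Orange-marked eyepiece, 70 mm long, about 0.12 kg: silver barrel 23 mm across, 28 mm long; above it a black head 38 mm across, 42 mm long, with orange band and orange ring on top. Origin: centre of the barrel's lower end; z from barrel to head, up at the start. Stands loose in the holder, barrel in the hole, shoulder on the holder's top: origin 17 mm, top 87 mm above the work surface.
- eyepiece_grip (a point): Point on the eyepiece's axis 54 mm above its barrel end (z +54 mm), a good height to grip the head.
- spare: The other eyepiece, same size and shape but with blue band and ring, standing in the other hole; to be left alone. Origin: centre of the barrel's lower end, z along it.
- slidebox: Green slide box, 60 x 95 x 26 mm, lying on the table beyond the holder; origin centre of its underside; to be left alone.
- tin: Red round tin, 84 mm across, 75 mm high, to the left of the lamp; origin centre of its underside; to be left alone.
- cleaner: Small white lens cleaner bottle with blue cap, 40 mm across, 90 mm high, on the robot's side of the work; origin centre of its underside; to be left alone.
Mind the look-alikes: they are no part of the job. What is shaped like the eyepiece but yellow is not meant.

How it is judged (in metres and radians):
On the way, in this order (a step that is already met when the one before it is completed fails the run):
1. the red plunger is pushed fully in (at least 8.5 of its 10 mm) (value of joint switch above 0.0085 m), for 0.1 s.
2. the plunger is back out and the orange-marked eyepiece, held by the fingers, is drawn clear of the holder (value of joint switch below 0.002 m and height (world z) of eyepiece above 0.055 m and contact force between eyepiece and the fingers above 1 N and contact force between eyepiece and holder below 0.1 N), for 0.2 s.
At the end, for the whole second after the job is handed in: Eyepiece held still by the fingers, axis within 15 degrees of square to the panel, barrel towards it, barrel end 30-100 mm off the lit face, within 28 mm of its middle each way, over 70 mm up, touching neither lamp nor holder; plunger back out; other things within 30 mm of their start (angle between the z axis of eyepiece and the z axis of panel, either way round below 0.26 rad and angle between eyepiece's own z axis and vertical between 0.4 and 1.2 rad and z of eyepiece in the frame of panel between 0.03 and 0.1 m and x of eyepiece in the frame of panel between -0.028 and 0.028 m and y of eyepiece in the frame of panel between -0.028 and 0.028 m and height (world z) of eyepiece above 0.07 m and contact force between eyepiece and the fingers above 1 N and linear speed of eyepiece below 0.03 m/s and contact force between eyepiece and lamp below 0.1 N and contact force between eyepiece and holder below 0.1 N and value of joint switch below 0.002 m and distance of each of spare, slidebox, tin, cleaner from where it was at the start of the episode below 0.03 m); the arm keeps its last pose, push and grip.
It fails at once if the eyepiece touches the lamp (contact force between eyepiece and lamp above 0.5 N).
It fails at once if the blue-marked eyepiece, slide box, tin or bottle is moved more than 30 mm (distance of any of spare, slidebox, tin, cleaner from where it was at the start of the episode above 0.03 m).
It fails at once if one of them is tipped over (angle between any of spare, slidebox, tin, cleaner's own z axis and vertical above 0.6 rad).
It also fails if it takes over 42 s, if anything falls off the work surface, if the arm or the gripper's body presses on something with over 40 N, if the wrist force passes 120 N, or if a joint passes its speed limit or range.

## Working session

There is one attempt and no reset: what is moved stays moved. The work goes in short steps, each a Python script; the robot and the scene stay as the last script left them, time stands still between calls to the robot, and variables do not carry over. Pictures are saved under pics/ and viewed, at most 10 in all, crops included, and the job is handed in when it is done.

```bash
mkdir -p pics; ls; cat > h.py <<'E'
import numpy as np, cv2
from rig import manip
def ray(c,u,v):
    R=cv2.Rodrigues(np.array(c["rvec"],float))[0];t=np.array(c["tvec"],float).ravel()
    d=R.T@np.linalg.inv(np.array(c["intrinsics"]))@[u,v,1.];o=-R.T@t
    return o,d
def onz(c,u,v,z):
    o,d=ray(c,u,v);return o+d*(z-o[2])/d[2]
def px(c,p):
    return cv2.projectPoints(np.array([p],float),np.array(c["rvec"],float),np.array(c["tvec"],float),np.array(c["intrinsics"],float),None)[0].ravel()
E
python3 - <<'E'
from h import *
import pickle
for n in("top","side"):
    c=manip.camera(n);cv2.imwrite(f"pics/{n}0.png",c["frame"]);pickle.dump(c,open(n+".pkl","wb"))
    R=cv2.Rodrigues(np.array(c["rvec"],float))[0];print(n,-R.T@np.array(c["tvec"]).ravel(),R[2])
print(manip.current_clock())
E
```

```text
pics
top [ 466.53037967   68.16970271 1204.10426863] [ 0.09059511 -0.011273   -0.995824  ]
side [ 344.46781903 -786.76476733  977.27351493] [ 0.1759682   0.68334787 -0.7085696 ]
0.1
```

View pics/top0.png

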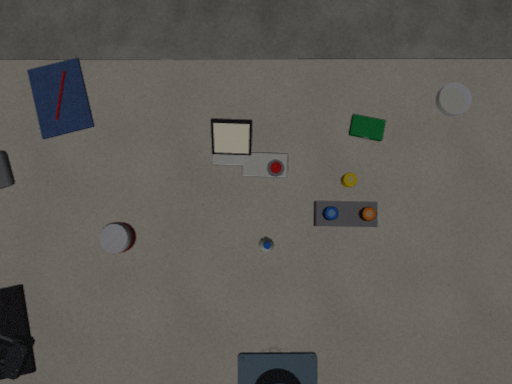

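View pics/side0.png

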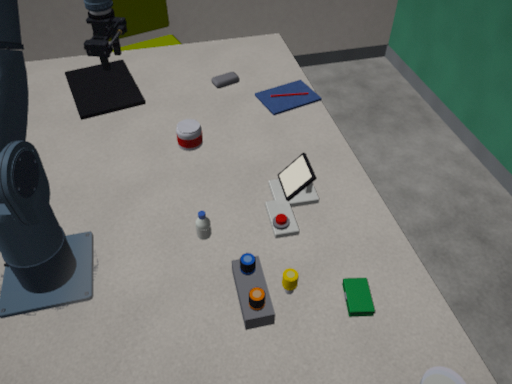

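The top view shows the panel at (232,138), the red plunger at (276,168) and the bottle at (266,244). The eyepiece candidates are orange at (369,214), blue at (331,213) and yellow at (349,180). The orange one stands in the holder and has an orange ring, so it fits. Yellow stands on the table and is the look-alike. Blue is the spare. Next I'll measure them and confirm orange in a crop.

```bash
python3 - <<'E'
from h import *
import pickle
C={n:pickle.load(open(n+".pkl","rb")) for n in("top","side")}
def blob(c,lo,hi,near,r=14,s=110,v=60):
    h=cv2.cvtColor(c["frame"],cv2.COLOR_BGR2HSV)
    m=cv2.inRange(h,(lo,s,v),(hi,255,255))
    if lo==0: pass
    k=np.zeros_like(m);cv2.circle(k,near,r,255,-1);m&=k
    ys,xs=np.nonzero(m);return xs.mean(),ys.mean(),len(xs)
def tri(a,b):
    o1,d1=ray(C["top"],*a);o2,d2=ray(C["side"],*b)
    s=np.linalg.lstsq(np.c_[d1,-d2],o2-o1,rcond=None)[0];p,q=o1+s[0]*d1,o2+s[1]*d2
    return (p+q)/2,np.linalg.norm(p-q)
np.set_printoptions(precision=1,suppress=True)
for nm,lo,hi,t,s,z in [("orange",5,18,(369,214),(257,296),87),("blue",100,125,(331,213),(248,261),87),("red",0,8,(276,168),(281,219),46),("yellow",22,35,(349,180),(290,277),87),("cleaner",100,125,(266,244),(202,215),90)]:
    a=blob(C["top"],lo,hi,t);b=blob(C["side"],lo,hi,s)
    print(nm,a,b,"topz",onz(C["top"],*a[:2],z),"tri",*tri(a[:2],b[:2]))
# panel face (pale) quad in both views
Q={}
for n,near in(("top",(232,138)),("side",(296,176))):
    c=C[n];g=cv2.cvtColor(c["frame"],cv2.COLOR_BGR2GRAY);print(n,g[near[1],near[0]])
    m=cv2.inRange(g,200 if g[near[1],near[0]]>205 else int(g[near[1],near[0]])-25,255);k=np.zeros_like(m);cv2.circle(k,near,30,255,-1);m&=k
    l,lab=cv2.connectedComponents(m);mm=(lab==lab[near[1],near[0]]).astype(np.uint8)
    ct=max(cv2.findContours(mm,0,2)[0],key=cv2.contourArea)
    q=cv2.approxPolyDP(ct,0.06*cv2.arcLength(ct,True),True)[:,0].astype(float)
    M=cv2.moments(mm,True);cen=(M["m10"]/M["m00"],M["m01"]/M["m00"]);Q[n]=(q,cen)
    print(q.tolist(),cen,onz(c,*cen,75))
    if len(q)==4:print("diag z75",)
print("panel tri",*tri(Q["top"][1],Q["side"][1]))
# holder outline in top
g=cv2.cvtColor(C["top"]["frame"],cv2.COLOR_BGR2HSV);
m=cv2.inRange(C["top"]["frame"],(0,0,0),(95,95,95));k=np.zeros_like(m);k[192:236,305:388]=255;m&=k
ct=max(cv2.findContours(m,0,2)[0],key=cv2.contourArea);r=cv2.minAreaRect(ct);print("holder",r);print(np.array([onz(C["top"],*p,45) for p in cv2.boxPoints(r)]))
f=C["side"]["frame"][235:330,215:325];f=cv2.resize(f,None,fx=5,fy=5,interpolation=cv2.INTER_CUBIC)
f2=C["top"]["frame"][100:250,200:390];f2=cv2.resize(f2,None,fx=4,fy=4,interpolation=cv2.INTER_CUBIC)
cv2.imwrite("pics/crop1.png",f);cv2.imwrite("pics/crop2.png",f2)
E
```

```text
orange (np.float64(368.36296296296297), np.float64(213.35555555555555), 135) (np.float64(256.27906976744185), np.float64(296.0755813953488), 172) topz [ 487.8 -242.8   87. ] tri [ 488.  -244.9   79.5] 0.1483476625582959
blue (np.float64(331.1732283464567), np.float64(212.84251968503938), 127) (np.float64(247.0), np.float64(260.6046511627907), 129) topz [ 489.7 -143.7   87. ] tri [ 490.1 -144.9   81.2] 0.5812774000752995
red (np.float64(275.2168674698795), np.float64(167.06024096385542), 83) (np.float64(280.65555555555557), np.float64(218.57777777777778), 90) topz [618.2   1.5  46. ] tri [619.7   1.   39.2] 1.177255196062829
yellow (np.float64(348.87719298245617), np.float64(179.69590643274853), 171) (np.float64(289.44106463878325), np.float64(279.52471482889734), 263) topz [ 578.  -193.1   87. ] tri [ 581.8 -201.9   49.8] 0.35125411769525317
cleaner (np.float64(266.71794871794873), np.float64(244.89743589743588), 39) (np.float64(201.08333333333334), np.float64(213.69444444444446), 36) topz [406.5  28.3  90. ] tri [406.7  28.1  87. ] 0.9214871515162175
top 141
[[214.0, 123.0], [215.0, 151.0], [247.0, 152.0], [248.0, 124.0]] (231.10642570281124, 137.5210843373494) [695.9 122.5  75. ]
diag z75
side 199
[[302.0, 156.0], [280.0, 174.0], [287.0, 195.0], [310.0, 176.0]] (294.70029673590506, 175.26706231454006) [697.2 122.5  75. ]
diag z75
panel tri [696.5 122.4  75.1] 1.2082279948182308
holder ((345.0, 213.0), (26.0, 64.0), 90.0)
[[ 526.2 -102.2   45. ]
 [ 525.3 -279.6   45. ]
 [ 453.8 -277.3   45. ]
 [ 454.7 -100.9   45. ]]
```

View pics/crop1.png

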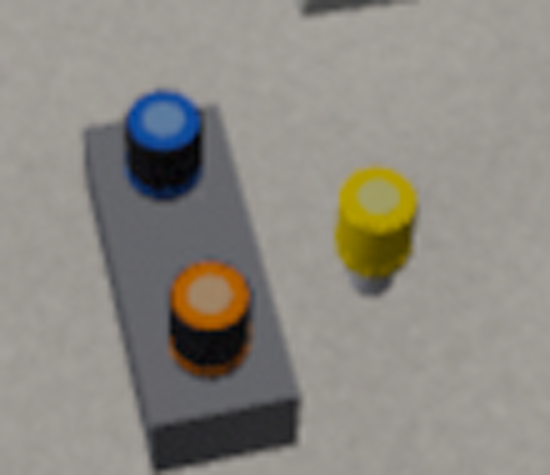

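View pics/crop2.png

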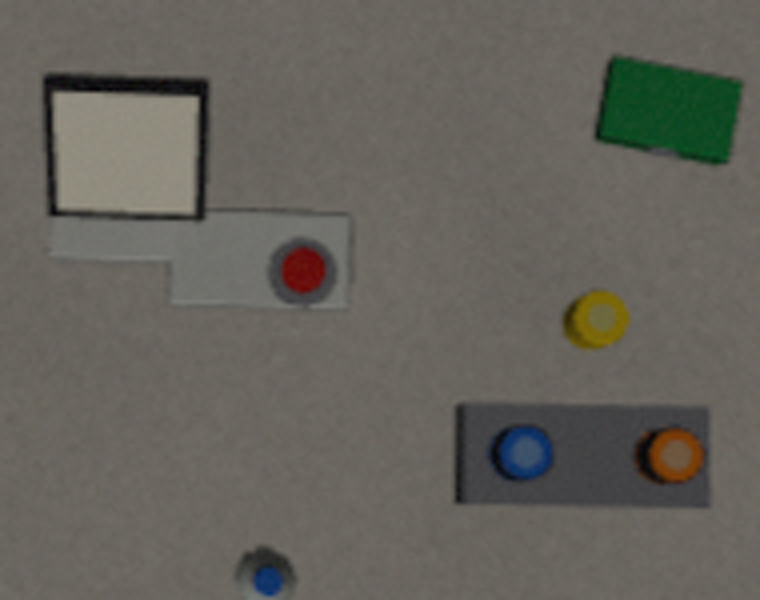

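The crops confirm the target. Orange has a black head with an orange ring and stands in the holder's -y hole. Yellow stands free on the table with an all-yellow head, and blue is in the other hole. The sizes check out: eyepiece spacing is 99 mm against 100, panel centre height 75.1 against 75, and lamp-to-switch distance 144 against 143. Now I'll check reach and press the switch.

```bash
cat >> h.py <<'E'
from scipy.spatial.transform import Rotation as Ro
h=np.radians(-2.9)
ly=np.array([-np.sin(h),np.cos(h),0]);n=np.array([-np.cos(h),-np.sin(h),1])/2**.5
P=np.array([697,122.5,75.]);SW=np.array([619,1.2,46.]);EY=np.array([488,-244.,17.])
def quat(y,z):
    return np.roll(Ro.from_matrix(np.c_[np.cross(y,z),y,z]).as_quat(),1)
E
python3 - <<'E'
from h import *
np.set_printoptions(precision=3,suppress=True)
print(manip.current_tool_rot())
for s in(1,-1):
    d=quat(s*np.array([0,1.,0]),np.array([0,0,-1.]));t=quat(s*ly,-n)
    for nm,p,q in [("sw",SW+[0,0,1],d),("ey",EY+[0,0,46],d),("eyup",EY+[0,0,210],d),("pre",P+190*n,t),("fin",P+106*n,t)]:
        print(s,nm,p,manip.inverse_kinematics(p,q))
E
```

```text
[-0.     0.177  0.984 -0.001]
1 sw [619.    1.2  47. ] [-0.116  0.753  0.058  1.734 -0.065  0.656  1.549]
1 ey [ 488. -244.   63.] [ 0.21   0.65   0.224  1.937 -0.247  0.581  2.168]
1 eyup [ 488. -244.  227.] [-0.217  0.488  0.797  1.873 -0.422  0.957  2.342]
1 pre [562.822 129.297 209.35 ] [-0.806  0.328  0.336  2.358  2.189  0.357 -1.12 ]
1 fin [622.143 126.292 149.953] [-0.384  0.518 -0.065  2.232  2.288  0.492 -1.118]
-1 sw [619.    1.2  47. ] [-0.524  0.87   0.659  1.76  -0.734  0.774 -1.059]
-1 ey [ 488. -244.   63.] [-0.169  0.793  0.757  1.958 -0.823  0.731 -0.478]
-1 eyup [ 488. -244.  227.] [-0.278  0.523  0.893  1.876 -0.488  0.978 -0.738]
-1 pre [562.822 129.297 209.35 ] [-0.664  0.317  0.171  2.35   2.112  0.399  2.116]
-1 fin [622.143 126.292 149.953] [-0.284  0.524 -0.184  2.226  2.235  0.531  2.106]
```

```bash
python3 - <<'E'
from h import *
np.set_printoptions(precision=2,suppress=True)
d=quat(np.array([0,1.,0]),np.array([0,0,-1.]))
manip.set_gripper(0)
manip.move_pose(SW+[0,0,60],d)
manip.line_to(SW+[0,0,18],d,speed=120)
print(manip.current_ee_pos(),manip.current_clock())
print(manip.line_to(SW+[0,0,-3],d,speed=20,until_force=14),manip.current_ee_pos(),manip.current_contact_force())
manip.hold(0.3);print(manip.current_ee_pos(),manip.current_contact_force())
manip.line_to(SW+[0,0,60],d,speed=120)
manip.move_pose(EY+[0,0,130],d);manip.set_gripper(66)
print(manip.current_ee_pos(),manip.current_clock(),manip.current_joint_positions())
c=manip.camera("wrist");cv2.imwrite("pics/w1.png",c["frame"])
M=np.array(c["mount"]);q=manip.current_tool_rot();R=Ro.from_quat(np.roll(q,-1)).as_matrix()
hv=cv2.cvtColor(c["frame"],cv2.COLOR_BGR2HSV);m=cv2.inRange(hv,(5,110,60),(18,255,255))
ct=max(cv2.findContours(m,0,2)[0],key=cv2.contourArea);(u,v),r=cv2.minEnclosingCircle(ct)
K=np.array(c["intrinsics"]);p=M[:3,3]+np.array(manip.current_ee_pos())*0
o=np.array(manip.current_ee_pos())+R@M[:3,3];dd=R@M[:3,:3]@np.linalg.inv(K)@[u,v,1]
print("eye",u,v,r,o+dd*(87-o[2])/dd[2], r*(o[2]-87)/K[0,0])
E
```

```text
[618.95   1.34  63.91] 4.5083
True [619.33   1.22  47.49] [-1.42  0.42  7.02]
[619.33   1.23  47.49] [-2.08 -0.2   8.32]
[ 487.99 -244.02  147.01] 8.4 [ 0.27  0.5   0.14  1.9  -0.1   0.74  2.04]
eye 254.0 219.0 26.305992126464844 [ 489.53 -243.21   87.  ] 16.26208913569666
```

View pics/w1.png

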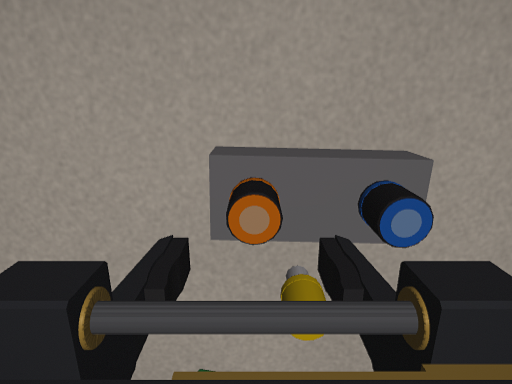

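The wrist view shows the orange head at (254,219), centred between the fingers, and blue at (406,222), well clear of them. The press met the hard stop: the tip reached about 36.5 mm and the 14 N threshold tripped, above the 6 N spring. Next is the grasp and lift.

```bash
python3 - <<'E'
from h import *
np.set_printoptions(precision=2,suppress=True)
d=quat(np.array([0,1.,0]),np.array([0,0,-1.]))
E=np.array([488.8,-243.6,17])
print(manip.line_to(E+[0,0,46],d,speed=100,until_force=15),manip.current_ee_pos())
manip.set_gripper(0);print(manip.current_grip_width(),manip.current_finger_force(),manip.current_contact_force())
manip.line_to(E+[0,0,110],d,speed=80)
manip.hold(0.3)
manip.line_to(E+[0,0,240],d,speed=200)
print(manip.current_ee_pos(),manip.current_grip_width(),manip.current_finger_force(),manip.current_clock())
print(manip.current_joint_positions())
for s in(1,-1):
    t=quat(s*ly,-n);print(s,manip.inverse_kinematics(P+190*n,t),manip.inverse_kinematics(P+106*n,t))
c=manip.camera("side");cv2.imwrite("pics/s2.png",cv2.resize(c["frame"][130:340,150:380],None,fx=2.5,fy=2.5))
E
```

```text
False [ 489.22 -243.83   63.5 ]
37.3416363154401 30.000035036355257 [-0.12  0.3   3.45]
[ 488.13 -243.24  255.94] 37.186132069837605 29.999994691461325 12.0333
[ 0.25  0.35  0.17  1.82 -0.07  0.98  2.01]
1 [-0.27  0.33 -0.28  2.33  1.99  0.52 -0.84] [ 0.41  0.83 -1.08  2.19  2.07  0.99 -0.51]
-1 [-0.46  0.32 -0.06  2.34  2.04  0.46  2.22] [-0.5   0.52  0.08  2.24  2.37  0.45  1.91]
```

View pics/s2.png

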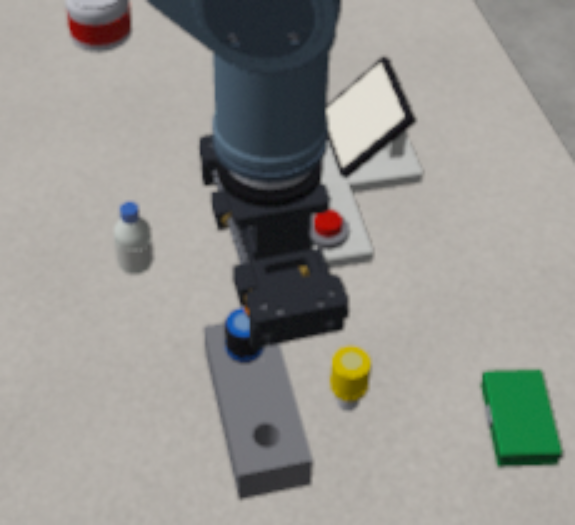

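The picture shows the -y hole empty at (265,435), so the orange eyepiece is in the jaws. Blue at (243,335) hasn't moved, and the red plunger at (328,223) is out. Now I'll carry it over and aim.

```bash
python3 - <<'E'
from h import *
np.set_printoptions(precision=2,suppress=True)
t=quat(-ly,-n)
manip.move_pose(P+190*n,t)
print(manip.current_ee_pos(),P+190*n,manip.current_clock(),manip.current_grip_width(),manip.current_finger_force())
manip.line_to(P+125*n,t,speed=60)
print(manip.current_ee_pos(),P+125*n,manip.current_tool_rot(),t,manip.current_clock(),manip.current_contact_force())
for nm in("side","wrist"):
    c=manip.camera(nm);f=c["frame"]
    if nm=="side": f=cv2.resize(f[110:260,180:360],None,fx=4,fy=4)
    cv2.imwrite(f"pics/{nm}3.png",f)
E
```

```text
[563.23 128.43 209.38] [562.82 129.3  209.35] 13.9083 37.384295305280766 29.999854378402233
[608.59 127.1  163.6 ] [608.72 126.97 163.39] [ 0.01  0.92 -0.02  0.38] [ 0.01  0.92 -0.02  0.38] 15.1417 [-0.14 -0.26 -0.92]
```

View pics/side3.png

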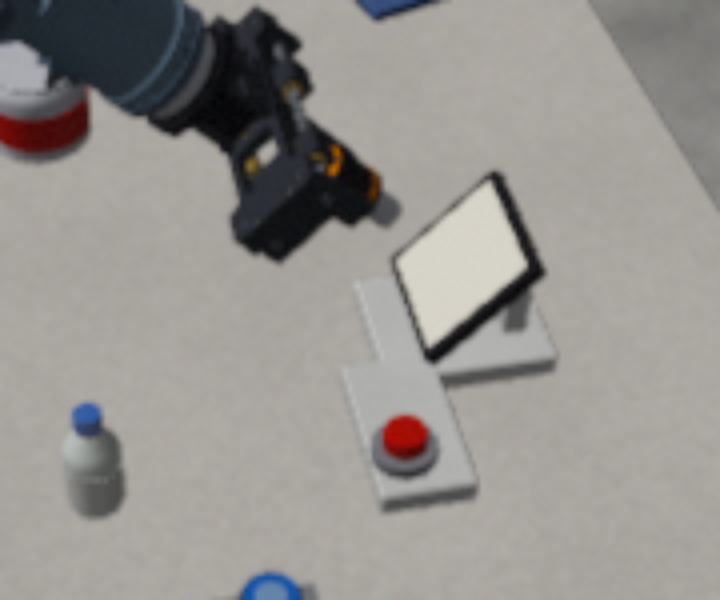

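View pics/wrist3.png

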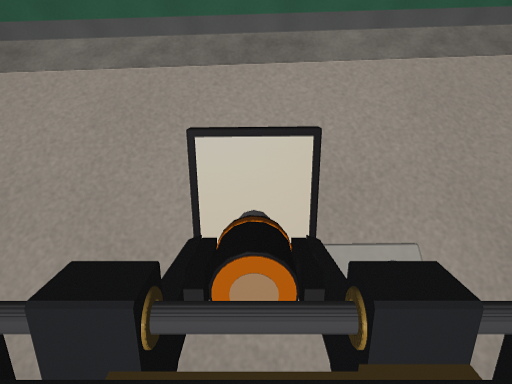

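The eyepiece sits straight in the jaws, with its barrel tip at (388,210) in the side crop and pointing at the panel. In the wrist view it is centred on the panel, at column 254. I'll do the final approach and check the barrel tip against its projection.

```bash
python3 - <<'E'
from h import *
np.set_printoptions(precision=2,suppress=True)
c=manip.camera("side");print("expected tip px",px(c,P+79*n),"seen ~ (277,162.5)", "10mm scale",px(c,P+69*n))
t=quat(-ly,-n)
manip.line_to(P+106*n,t,speed=30);manip.hold(0.5)
print(manip.current_ee_pos(),P+106*n,manip.current_grip_width(),manip.current_finger_force(),manip.current_joint_vel(),manip.current_clock())
c=manip.camera("side");print("tip now exp",px(c,P+60*n),"grip",px(c,P+114*n));cv2.imwrite("pics/s4.png",cv2.resize(c["frame"][110:240,220:350],None,fx=4.5,fy=4.5,interpolation=cv2.INTER_CUBIC))
E
```

```text
expected tip px [276.69 163.32] seen ~ (277,162.5) 10mm scale [279.04 164.88]
[622.13 126.32 149.98] [622.14 126.29 149.95] 37.18660310074899 29.99989751726389 [-0.  0. -0.  0.  0.  0.  0.] 16.575
tip now exp [281.13 166.28] grip [268.3  157.73]
```

View pics/s4.png

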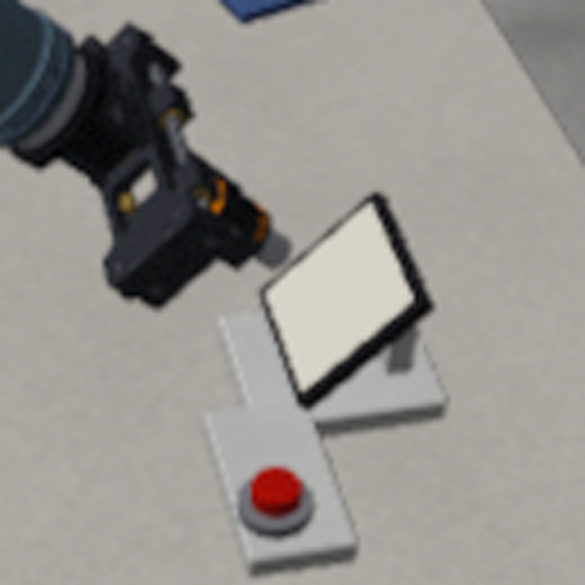

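The barrel tip is at crop (278,252), which is pixel (281.8,166), against an expected (281.1,166.3). So it is 60 mm off the panel and on axis, the plunger is out, and the arm is still.

```bash
python3 -c "
from rig import manip
print(manip.hand_in())"
```

```text
the job is handed in; nothing more can be done
None
```

I pressed the lamp switch and let it spring back, and the orange-marked eyepiece is now held still, square to the panel and about 60 mm off its middle; the job is handed in at about 17 s, but no verdict was returned.

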